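# Lock a sloping carving slide with its T-head pin

## Task

Lock the sliding carriage of the sloping carving stand. Take the T-head lock pin out of its rack, put it foot first through the slot in the carriage and slide the carriage towards the front edge of the bench (towards the robot) until the pin also drops through the hidden slot in the bar underneath; push it fully home, only then turn it a quarter turn so that its T-foot locks beneath the bar, and let go of it. Leave the beaker, the spirit burner and the pot of tools undisturbed.

Things in the scene. Friction and masses are not known exactly. Their poses are not given: they have to be found in the camera images.
- carriage_slot (a point): Centre of the slot's mouth in the upper face of the carriage, a sloping aluminium plate 120 (up the slope) x 110 (across) x 14 mm. The face is tilted 30 degrees. Axes: x up the slope, to the robot's left within 20 degrees; y across it, level, towards the robot; z out of the face, square to it. The slot goes right through, 26 mm along x by 12.5 mm along y.
- carriage (a joint): Slide of the carriage in m: 0 at the end of its travel far from the robot, 0.05 at the near end; grows along +y of carriage_slot. Starts at 0 to 0.006. About 1.5 N moves it; no spring. It carries, 57 mm up the slope from the slot's centre, a wax rose 53 mm wide and 12 mm high held between two brass dogs (together 76 mm wide across the slope, 13 mm high).
- stand: Grey fixed stand, 170 x 236 mm, 0.17 m high; origin under its centre, z up, x as the slope rises. 2 mm under the carriage a fixed steel bar 14 mm thick crosses it, free room below. The bar has one slot, 27 mm along the slope by 13.5 mm across, in line with the carriage slot up and down the slope, but hidden sideways: it is in line at some carriage value from 0.012 to 0.042.
- pin_rack: Wooden rack, a fixed block 80 x 60 x 50 mm high with one slot; origin at the centre of its underside. The lock pin starts upright in it, its collar resting on the rack's top, grip centre about 86 mm above the bench, its x along the rack's x. A straight lift of 55 mm frees it.
- pin_grip (a point): Centre of the red handle of the lock pin, the place to grip: 44 mm along x, 16 mm thick along y, 40 mm high along z. The pin is 104 mm long, about 0.12 kg; z is its axis, from foot to handle. Its T-foot stops on the plain bar 16 mm below the carriage's upper face; with both slots in line it goes 48 mm deep, until the collar rests on the carriage.
- pin_foot (a point): Lower end of the lock pin on its axis, 84 mm below pin_grip; same axes. Steel T-foot 22 mm along x, 9 mm along y, 14 mm high (lowest 4 mm only 18 x 6 mm), long the same way as the handle; then a 9 mm round shank to a 34 mm collar, its underside 48 mm above the foot. It passes the slots with its x along theirs, and is free to turn once the collar is on the carriage.
- beaker: Milky plastic beaker, 61 mm wide, 88 mm high, loose, standing near the rack; origin at the centre of its underside. Bystander.
- spirit_burner: Glass spirit burner, 66 mm wide, 69 mm high, loose, standing behind; origin at the centre of its underside. Bystander.
- tools_pot: Black pot of picks and pencils, 70 mm wide, 136 mm high with its contents, loose, standing behind the stand; origin at the centre of its underside. Bystander.
Not all that is in view belongs to the job. What is shaped like the part that bears pin_grip but white is not meant.

How it is judged:
By the outcome, as a careful person would: the job done as asked, in the order asked, and still so for the second after the job is handed in, with the robot touching nothing.
It also fails if it takes over 56 s, if anything falls off the work surface, if the arm or the gripper's body presses on something with over 40 N, if the wrist force passes 120 N, or if a joint passes its speed limit or range.

## Robot

A 6-joint arm with a two-finger parallel gripper is mounted at the origin on a cart in front of the work surface, level with it; the furniture and walls round the work are solid. World frame = base frame: x ahead of the robot, y to its left, z up, the work surface at z = 0. Lengths are in mm, angles in rad, forces in N, time in s.
With the tool pointing down it reaches from about 300 to 775 mm from the base axis. Payload 14.6 kg.
Tool frame: the origin (TCP) lies at the very end of the fingers, on their centre line; the grasp point (between the pads) lies 19 mm behind it; z points along the fingers, y is the line along which they close (so a half turn about z gives the same grasp; the last joint's range is limited). The gripper opens to 94 mm and grips with 3 to 60 N. Pads are 16 mm wide; open, the fingers measure 119 mm over their backs; the gripper's body (75 mm by 177 mm) begins 78 mm behind the grasp point.
Start: joints at [1.158, 0.3, 1.521, -0, 1.321, -0.067], TCP at [186.419, 517.433, 205.446] pointing down, gripper open.
Joint ranges: [-3.03, 3.03], [-0.79, 2.21], [0.23, 2.52], [-1.04, 4.18], [0, 3.07], [-2.55, 2.55]. Speed limits (rad/s): [2.22, 2.22, 2.57, 3.14, 3.14, 3.14].

## Interface

Orientations are given as [roll, pitch, yaw] about the fixed x, y, z axes, in that order (R = Rz(yaw) Ry(pitch) Rx(roll)).
In Python, from cell import manip, eyes, ticket gives the robot as it stands. The module is installed in compiled form; this text tells all that it offers.
- The arm moves only by the tool arm_command, never from a script. Its argument "plan" is a list of rows, each a list of 5 numbers: the opening, from -1 (shut) to 1 (fully open), then the shift along the tool's x, y, z in m, then the turn about the tool's z in rad. In form: [[jaw, dx, dy, dz, roll], ...]. A call has 1 to 20 rows; each row shifts and turns the commanded pose from where the row before left it, along the tool's axes as they then stand; what a row does not reach is not made up. A row lasts 1/8 s, in which the tool goes at most 62.5 mm and 10.7 degrees, less where a joint would pass 70% of its speed; a pose out of reach is approached as far as the arm can. A call is refused whole if a number of a shift passes 0.0625 or a number of a turn 0.188, either way. A call with a gripper value outside its range is refused whole. The fingers move at their own pace and stop on an object; "newtons" is the grip in N (left out, the last holds). Time passes only in rows, so rows that do not move let the fingers close. It gives the time, the measured TCP pose, the force, the opening and the grip force at its end, in the units of the state.
- manip.read_state(): the state, without advancing time (a new reading comes with each control period).
- eyes.camera(name): name is "scene" or "top"; returns a dict with "img" (400x640x3 uint8, blue, green, red), "z_map" (400x640 float32, mm along the optical axis (not along the pixel's ray), 0 where there is no reading), "fx", "fy", "cx", "cy" (pixels), "dist" ([k1, k2, p1, p2, k3] as OpenCV has them; the pictures are not rectified), "eye" and "orientation" of the camera in the world. Camera axes: x right, y down, z forward; pixel columns grow to the right and rows downward; lengths in mm; the calibration is good to about 2 mm. A picture is of the moment at which its call begins.
- ticket.sign_off(): hands the job in; it is judged then, once.
The state is a dict: "clock": time; "joints": joint angles; "qd": joint speeds; "effort": joint torques, N m; "eef_pos": TCP position; "eef_rot": TCP orientation; "wrist_force": force on the tool from outside, world axes, zero at the start; "moment": the same for the moment, N m; "finger_gap": finger opening in mm; "finger_force": force on a finger pad.
Only numpy, scipy, OpenCV 4.12 (cv2) and the standard library are available. Lean on these libraries where they do the work, as an engineer would, in place of code of your own. Each camera call takes 0.05 s, during which the arm holds its last target. There are 200 camera calls.

## Working session

There is one attempt and no reset: what is moved stays moved. The work goes in short steps, Python scripts to look and compute and a tool call to move; the robot and the scene stay as the last step left them, time stands still between calls to the robot, and variables do not carry over. Pictures are saved under pics/ and viewed, at most 10 in all, crops included, and the job is handed in when it is done.

Besides the shell and the picture viewer there is one more tool, called after "Request:" by a JSON object that holds its "method" and its "body". arm_command: Moves the arm, as the interface text tells. Its arguments: {"type":"object","properties":{"plan":{"type":"array"},"newtons":{"type":"number"}},"required":["plan"]}

```bash
mkdir -p pics; cat > h.py <<'E'
import numpy as np, cv2
from cell import manip, eyes, ticket
from scipy.spatial.transform import Rotation as Ro
np.set_printoptions(precision=4, suppress=True)
def Rcam(c):
    o=np.array(c["orientation"],float)
    return o if o.shape==(3,3) else (Ro.from_euler('xyz',o).as_matrix() if o.size==3 else Ro.from_quat(o).as_matrix())
def world(c):
    """world xyz for every pixel (from depth)"""
    K=np.array([[c["fx"],0,c["cx"]],[0,c["fy"],c["cy"]],[0,0,1]])
    u,v=np.meshgrid(np.arange(640.),np.arange(400.))
    p=cv2.undistortPoints(np.stack([u,v],-1).reshape(-1,1,2),K,np.array(c["dist"],float)).reshape(400,640,2)
    r=np.dstack([p,np.ones((400,640))])@Rcam(c).T
    return r*c["z_map"][...,None]+np.array(c["eye"]), r
E
python3 - <<'E'
from h import *
for n in("scene","top"):
    c=eyes.camera(n); cv2.imwrite(f"pics/{n}0.png",c["img"]); np.savez(f"{n}0.npz",**c)
    print(n,c["eye"],c["orientation"],c["fx"],c["dist"])
print(manip.read_state())
E
```

```text
scene [311.0044 414.428  717.9092] [-2.343   0.0103 -2.5853] 370.0816788162402 [-0.0837  0.      0.      0.      0.    ]
top [ 115.0086 -346.4782  826.2136] [-2.4671  0.0067 -1.1144] 420.1890330919911 [-0.0837  0.      0.      0.      0.    ]
{'clock': 0.1, 'joints': array([ 1.1584,  0.3004,  1.5215, -0.    ,  1.3207, -0.0666]), 'qd': array([-0.0011, -0.0008, -0.0028, -0.0007, -0.0017, -0.0014]), 'effort': array([  0.0029, -53.2641, -35.3281,   0.071 ,   0.0235,  -0.    ]), 'eef_pos': array([186.3449, 517.2358, 204.9446]), 'eef_rot': array([-3.1406, -0.0001,  2.7958]), 'wrist_force': array([-0.1   ,  0.3527,  0.3156]), 'moment': array([0.0245, 0.0072, 0.0033]), 'finger_force': 0.0, 'finger_gap': 94.02620387444571}
```

View pics/scene0.png

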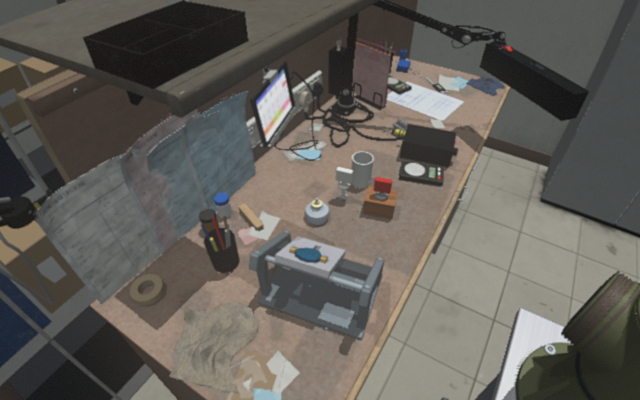

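View pics/top0.png

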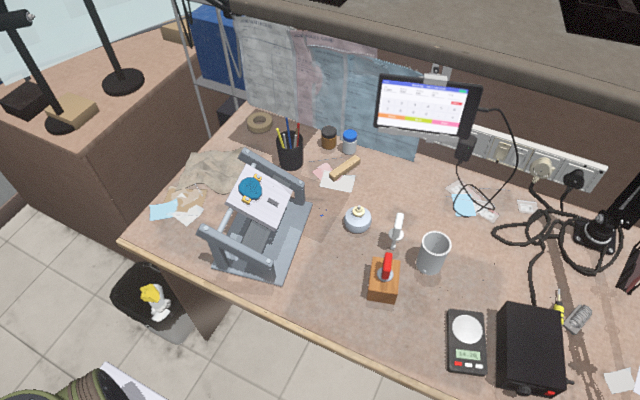

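The scene view shows the red handle at (382,186) in its rack, with the stand and carriage at about (310,258). In the top view the red handle is at (388,265), the rack at (383,282), the slot at (272,202), the beaker at (432,252) and the burner at (357,219).

```bash
python3 - <<'E'
from h import *
D={n:dict(np.load(f"{n}0.npz")) for n in("scene","top")}
for n,c in D.items():
    P,r=world(c); hsv=cv2.cvtColor(c["img"],cv2.COLOR_BGR2HSV); z=c["z_map"]>0
    red=((hsv[...,0]<8)|(hsv[...,0]>172))&(hsv[...,1]>170)&(hsv[...,2]>100)&z
    red&=(np.abs(P[...,2]-86)<40)
    k,l,s,cen=cv2.connectedComponentsWithStats(red.astype(np.uint8))
    i=1+np.argmax(s[1:,4]); q=P[l==i]; print(n,"red",s[i],cen[i],q.min(0),q.max(0))
    t=q[q[:,2]>q[:,2].max()-4]; print(" top",len(t),t.mean(0),cv2.minAreaRect(t[:,:2].astype(np.float32)))
    rc=np.median(q,0)
    # rack top
    m=z&(np.abs(P[...,2]-50)<4)&(np.hypot(P[...,0]-rc[0],P[...,1]-rc[1])<75)&(hsv[...,0]<22)&(hsv[...,1]>110)
    print(" rack",m.sum(),cv2.minAreaRect(P[m][:,:2].astype(np.float32)),P[m][:,2].mean())
    for nm,px in(("beaker",(432,252)),("burner",(357,219)),("pot",(290,155)),("white",(398,225))) if n=="top" else ():
        print(nm,P[px[1],px[0]])
    if n=="top":
        # carriage plane
        roi=np.zeros((400,640),bool); roi[180:235,228:300]=1
        m=roi&z&(hsv[...,1]<40)&(hsv[...,2]>150)
        q=P[m]
        for _ in range(4):
            cc=q.mean(0); nn=np.linalg.svd(q-cc)[2][2]; nn*=np.sign(nn[2]); q=P[m][np.abs((P[m]-cc)@nn)<3]
        print("plane",len(q),cc,nn,np.degrees(np.arccos(nn[2])))
        sl=np.array([nn[0],nn[1]]);sl=-sl/np.hypot(*sl); print("upslope dir deg",np.degrees(np.arctan2(sl[1],sl[0])))
        cv2.imwrite("pics/crop1.png",cv2.resize(c["img"][140:290,190:420],None,fx=3.4,fy=3.4,interpolation=cv2.INTER_CUBIC))
        g=hsv[...,2]; print(g[192:212,260:286])
E
```

```text
scene red [376 178  15   5  41] [382.878  179.9512] [ 529.5439 -279.6467  103.6151] [ 566.529  -262.2223  109.3947]
 top 38 [ 547.336  -270.3257  107.263 ] ((547.907470703125, -270.53070068359375), (36.86879348754883, 10.973711013793945), 12.79853630065918)
 rack 285 ((547.819580078125, -271.8735046386719), (77.64633178710938, 61.118865966796875), 15.370944023132324) 51.2802621104685
top red [383 253   9  26 161] [386.8571 263.9441] [ 521.6079 -283.236    75.3016] [ 564.7449 -262.4764  108.355 ]
 top 85 [ 543.1333 -273.4718  105.7623] ((544.4302978515625, -273.31488037109375), (40.444576263427734, 12.18648910522461), 15.580655097961426)
 rack 670 ((545.1776123046875, -272.91064453125), (81.15316009521484, 58.03761672973633), 15.903339385986328) 49.4712189637113
beaker [ 667.45   -346.2797   10.0219]
burner [ 657.4577 -163.4312   40.1582]
pot [752.1234  63.4813  62.6734]
white [ 637.6069 -261.8011  102.6054]
plane 204 [565.2395  14.3666  96.2995] [ 0.7714 -0.1952  0.6057] 52.72330135143387
upslope dir deg 165.79961580785996
[[180 178 219 240 238 238 235 237 236 238 238 239 239 237 236
[... 1419 characters left out ...]
28 122 167
  227 239 237 237 235 236 241 240]
 [236 236 235 233 234 235 233 235 235 235 237 239 242 243 234 185 146 184
  242 238 237 237 236 238 241 237]
 [236 237 238 238 233 234 234 234 235 236 236 237 237 238 241 237 216 194
  238 239 236 238 237 237 235 205]
 [238 236 237 236 236 235 235 232 234 235 237 236 238 238 239 240 239 237
  239 235 238 237 236 239 233 153]
 [239 238 237 237 237 236 236 235 234 234 233 235 237 234 236 237 239 237
  237 238 238 237 238 240 231 123]
 [234 236 237 238 236 237 236 237 235 237 234 233 235 236 236 236 237 238
  238 236 237 238 239 240 206 131]
 [237 234 234 236 239 238 236 237 237 237 237 237 235 235 234 234 236 237
  236 239 237 238 242 232 164 169]]
```

View pics/crop1.png

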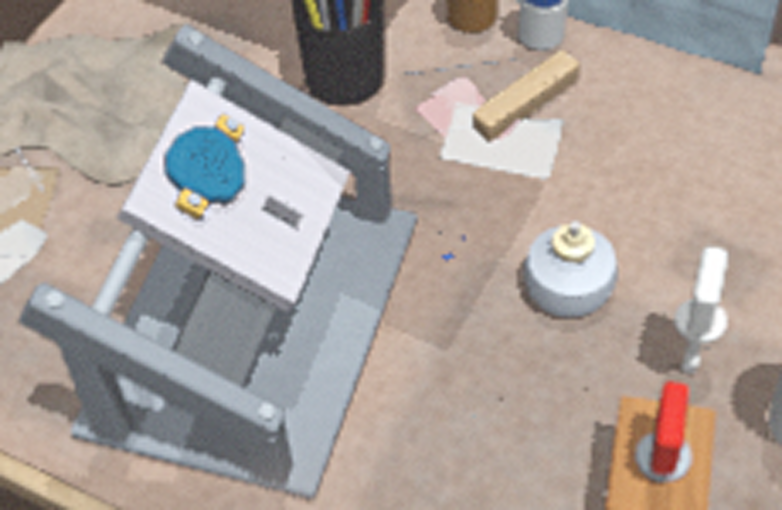

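The crop shows the white plate (corners at about (195,85), (350,175), (290,305) and (125,215)), the slot at (282,212), the rose with brass dogs, and the red handle in the rack.

```bash
cat > car.py <<'E'
from h import *
def carriage(c,seed):
    P,r=world(c); hsv=cv2.cvtColor(c["img"],cv2.COLOR_BGR2HSV)
    m=((hsv[...,2]>205)&(hsv[...,1]<45)&(c["z_map"]>0)&(P[...,2]>90)&(P[...,2]<240)).astype(np.uint8)
    k,l,s,_=cv2.connectedComponentsWithStats(m,connectivity=4)
    M=l==l[seed[1],seed[0]]
    q=P[cv2.erode(M.astype(np.uint8),np.ones((3,3)))>0]
    q0=q
    for _ in range(4):
        cc=q.mean(0); nn=np.linalg.svd(q-cc,full_matrices=False)[2][2]; nn*=np.sign(nn[2]); q=q0[np.abs((q0-cc)@nn)<2.5]
    x=np.array([-nn[0],-nn[1]]);yaw=np.arctan2(x[1],x[0])
    F=Ro.from_euler('z',yaw)*Ro.from_euler('y',-np.pi/6); F=F.as_matrix()  # columns x upslope,y,z
    # cast all pixels on the fitted plane
    e=np.array(c["eye"]); n=nn
    t=((cc-e)@n)/(r@n); Q=e+r*t[...,None]
    # plate outline and slot hole
    full=cv2.morphologyEx(M.astype(np.uint8),cv2.MORPH_CLOSE,np.ones((3,3)))
    cs,h=cv2.findContours(M.astype(np.uint8),cv2.RETR_CCOMP,cv2.CHAIN_APPROX_NONE)
    out=[]
    for ci,hh in zip(cs,h[0]):
        if len(ci)<12: continue
        p=ci[:,0]; w=Q[p[:,1],p[:,0]]; uv=(w-cc)@F
        rect=cv2.minAreaRect(uv[:,:2].astype(np.float32))
        pc=cc+F@np.array([*rect[0],0]); out.append((hh[3],len(ci),rect,pc,p.mean(0)))
    return cc,nn,yaw,F,out,len(q)
E
python3 - <<'E'
from car import *
for n,s in(("top",(285,210)),("scene",(325,257))):
    c=dict(np.load(f"{n}0.npz")); cc,nn,yaw,F,out,k=carriage(c,s)
    print(n,k,cc,nn,"tilt",np.degrees(np.arccos(nn[2])),"yaw",np.degrees(yaw))
    for o in out: print(o)
c=dict(np.load("scene0.npz"))
cv2.imwrite("pics/crop2.png",cv2.resize(c["img"][140:350,230:430],None,fx=2.8,fy=2.8,interpolation=cv2.INTER_CUBIC))
E
```

```text
top 2234 [ 612.4564  222.9785 -162.3307] [-0.841   0.108   0.5301] tilt 57.98717404508271 yaw -7.318478446639845
(np.int32(-1), 27, ((123.76683044433594, -136.25128173828125), (12.913337707519531, 35.227516174316406), 1.6451259851455688), array([ 701.4121,   74.1835, -100.4473]), array([272.6667, 202.1111]))
(np.int32(-1), 84, ((126.08297729492188, -61.59333038330078), (64.23667907714844, 86.73248291015625), 41.57982635498047), array([712.9119, 147.9777, -99.2892]), array([250.5833, 188.4405]))
(np.int32(-1), 49, ((158.97412109375, 1240.109619140625), (123.61920166015625, 52.06468963623047), 68.84062957763672), array([ 906.9812, 1435.4477,  -82.8437]), array([ 5.5714, 43.7959]))
(np.int32(-1), 62, ((424.1204833984375, 580.6842651367188), (15.750384330749512, 106.30538940429688), 10.49600601196289), array([1050.7334,  752.1439,   49.7295]), array([114.3871,   2.1935]))
(np.int32(-1), 2460, ((-229.34735107421875, 678.369140625), (1619.00732421875, 3334.72216796875), 38.533790588378906), array([ 501.8675,  921.1224, -277.0044]), array([279.2313, 173.4675]))
(np.int32(51), 16, ((-39.3689
[... 2857 characters left out ...]
7647]))
scene 2268 [ 743.2987 -243.5847   70.9362] [-0.6277  0.0433  0.7773] tilt 38.99017332985441 yaw -3.9500162779734587
(np.int32(-1), 2076, ((-1467.7388916015625, -3724.35546875), (9529.8095703125, 2242.662841796875), 75.67839813232422), array([ -781.3376, -3871.5319,  -662.9333]), array([319.5, 199.5]))
(np.int32(0), 34, ((-56.600772857666016, -95.43661499023438), (56.338592529296875, 15.425905227661133), 43.487464904785156), array([ 687.8232, -335.418 ,   42.6358]), array([344.0294, 169.4706]))
(np.int32(0), 76, ((164.51602172851562, -22.8448486328125), (14.503899574279785, 153.44520568847656), 15.862421989440918), array([ 883.8617, -276.1898,  153.1942]), array([277.8421, 121.    ]))
```

View pics/crop2.png

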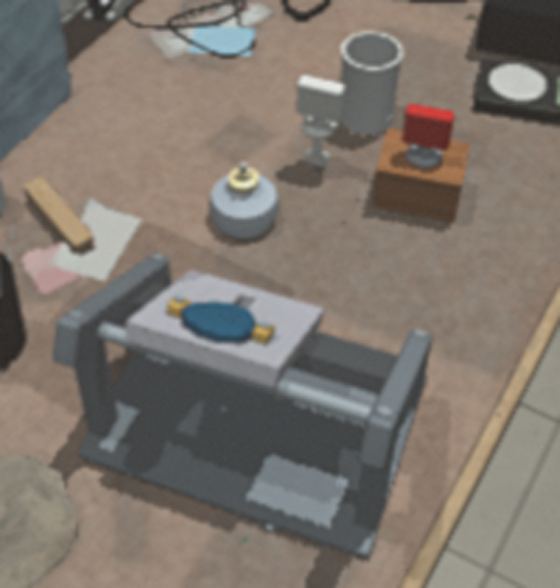

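```bash
sed -i 's/def carriage(c,seed)/def carriage(c,seed,V=205)/; s/>205)/>V)/' car.py; python3 - <<'E'
from car import *
c=dict(np.load("scene0.npz")); print(cv2.cvtColor(c["img"],cv2.COLOR_BGR2HSV)[248:275:4,[290,300,325,330,335,340]].tolist())
for n,s,V in(("top",(278,194),205),("scene",(330,254),160)):
    c=dict(np.load(f"{n}0.npz")); cc,nn,yaw,F,out,k=carriage(c,s,V)
    print(n,k,cc,nn,"tilt",np.degrees(np.arccos(nn[2])),"yaw",np.degrees(yaw))
    for o in out[:8]: print(o)
E
```

```text
[[[20, 86, 178], [104, 79, 133], [107, 10, 180], [113, 11, 183], [110, 8, 181], [9, 16, 156]], [[16, 38, 140], [102, 137, 121], [116, 10, 180], [113, 13, 182], [110, 8, 182], [115, 8, 183]], [[113, 11, 183], [101, 125, 102], [50, 5, 141], [113, 11, 183], [115, 8, 182], [115, 10, 161]], [[105, 7, 137], [108, 18, 142], [21, 121, 126], [113, 11, 179], [110, 12, 184], [135, 6, 84]], [[113, 8, 133], [114, 10, 131], [116, 10, 180], [111, 10, 180], [113, 9, 120], [100, 9, 83]], [[96, 14, 88], [114, 10, 132], [109, 11, 182], [111, 10, 181], [90, 7, 76], [105, 7, 71]], [[110, 11, 72], [102, 17, 77], [113, 8, 129], [120, 5, 94], [101, 24, 116], [100, 10, 73]]]
top 1224 [564.9281  20.6849 120.0994] [ 0.0923 -0.4894  0.8672] tilt 29.867551911369425 yaw 100.68392524073236
(np.int32(-1), 175, ((8.74755859375, -8.638191223144531), (120.30207824707031, 120.37203216552734), 89.88408660888672), array([572.0121,  29.7306, 124.4731]), array([259.5657, 195.6057]))
(np.int32(0), 31, ((-21.03894805908203, -3.1045122146606445), (30.20987892150879, 17.58173370361328), 3.1494216918945312), array([571.3566,   3.356 , 109.5799]), array([272.6774, 202.129 ]))
(np.int32(0), 88, ((32.95427322387695, -7.064300537109375), (79.8812026977539, 58.417640686035156), 60.15608596801758), array([566.579 ,  50.0391, 136.5765]), array([250.625 , 188.4205]))
scene 455 [565.1861  21.3636 122.3105] [ 0.0921 -0.4897  0.867 ] tilt 29.889829344657922 yaw 100.65357809974337
(np.int32(-1), 140, ((7.102344512939453, -6.079021453857422), (108.63920593261719, 118.41651153564453), 89.54689025878906), array([570.0233,  28.5322, 125.8616]), array([311.1857, 253.2429]))
(np.int32(0), 97, ((17.844364166259766, -11.041717529296875), (93.90003204345703, 80.64131164550781), 36.30491638183594), array([573.1806,  38.5922, 131.2326]), array([309.0206, 254.0515]))
```

```bash
cat > go.py <<'E'
import sys; from h import *
# usage: go.py x y z yaw [yaw_now]: tool shifts (m) at present yaw, then roll
a=[float(v) for v in sys.argv[1:]]; s=manip.read_state()
R=Ro.from_euler('xyz',s["eef_rot"]).as_matrix(); d=R.T@(np.array(a[:3])-s["eef_pos"])/1000
print("t",s["clock"],"pos",s["eef_pos"],"rot",s["eef_rot"],"gap",s["finger_gap"],"F",s["wrist_force"],"j6",s["joints"][5])
print("tool shift",d,"roll",-(((a[3]-s["eef_rot"][2])+np.pi)%(2*np.pi)-np.pi))
E
python3 go.py 546 -272.4 205 3.41
```

```text
t 0.1 pos [186.3449 517.2358 204.9446] rot [-3.1406 -0.0001  2.7958] gap 94.02620387444571 F [-0.1     0.3527  0.3156] j6 -0.06658517519411913
tool shift [-0.606  -0.621   0.0005] roll -0.6142380095608817
```

Request:
{"method": "arm_command", "body": {"plan": [[1,-0.0379,-0.0388,0,0],[1,-0.0379,-0.0388,0,0],[1,-0.0379,-0.0388,0,0],[1,-0.0379,-0.0388,0,0],[1,-0.0379,-0.0388,0,0],[1,-0.0379,-0.0388,0,0],[1,-0.0379,-0.0388,0,0],[1,-0.0379,-0.0388,0,0],[1,-0.0379,-0.0388,0,0],[1,-0.0379,-0.0388,0,0],[1,-0.0379,-0.0388,0,0],[1,-0.0379,-0.0388,0,0],[1,-0.0379,-0.0388,0,0],[1,-0.0379,-0.0388,0,0],[1,-0.0379,-0.0388,0,0],[1,-0.0379,-0.0388,0,0],[1,0,0,0,-0.1535],[1,0,0,0,-0.1535],[1,0,0,0,-0.1535],[1,0,0,0,-0.1535]]}}

```text
clock: 2.6
eef_pos: [546.3, -272.1, 205.0]
eef_rot: [3.141, -0.001, -2.868]
wrist_force: [0.4, 0.1, 0.5]
finger_gap: 94.0
finger_force: 0.0
```

```bash
python3 go.py 546 -272.4 73 3.41
```

```text
t 2.6 pos [ 546.3452 -272.147   204.9836] rot [ 3.141  -0.0006 -2.8685] gap 94.04254482686322 F [0.3514 0.1334 0.4708] j6 -2.3660538467517434
tool shift [ 0.0003 -0.0002  0.132 ] roll 0.004722082769756497
```

Request:
{"method": "arm_command", "body": {"plan": [[1,0,0,0.033,0],[1,0,0,0.033,0],[0.3,0,0,0.033,0],[-0.2,0,0,0.033,0],[-1,0,0,0,0],[-1,0,0,0,0],[-1,0,0,0,0],[-1,0,0,0,0]], "newtons": 15}}

```text
clock: 3.6
eef_pos: [546.9, -272.3, 74.5]
eef_rot: [-3.141, 0.001, -2.873]
wrist_force: [0.3, -1.4, -0.2]
finger_gap: 37.5
finger_force: 0.0
```

Fingers are still closing. I'll wait, then lift, shift to the near side of the rack and come down beside its face.

Request:
{"method": "arm_command", "body": {"plan": [[-1,0,0,0,0],[-1,0,0,0,0],[-1,0,0,0,0],[-1,0,0,0,0],[-1,0,0,-0.01,0],[-1,0,0,-0.02,0],[-1,0,0,-0.02,0],[-1,0,0,-0.015,0],[-1,0,0,0,0]]}}

```text
clock: 4.72
eef_pos: [546.9, -272.4, 139.6]
eef_rot: [-3.14, 0.001, -2.873]
wrist_force: [0.3, 0.7, -1.9]
finger_gap: 15.7
finger_force: 15.0
```

```bash
python3 - <<'E'
from h import *
c=eyes.camera("scene"); cv2.imwrite("pics/l1.png",cv2.resize(c["img"][120:250,300:450],None,fx=4,fy=4)); print(manip.read_state()["finger_gap"],manip.read_state()["finger_force"])
E
```

```text
15.459001340672634 14.9993996322155
```

View pics/l1.png

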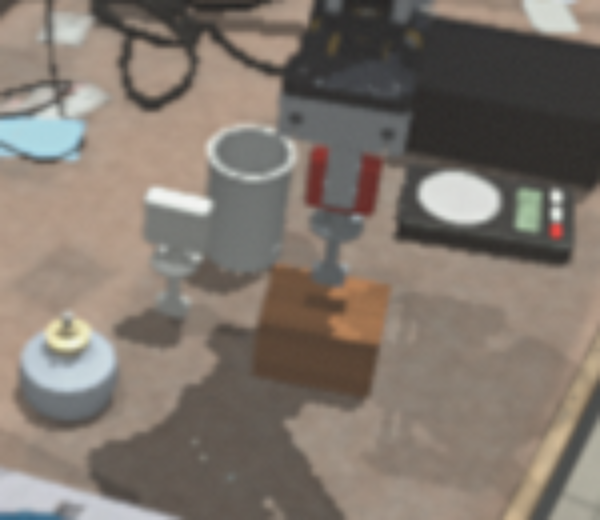

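The pin is held upright (handle at (343,180), foot just clear of the rack at (330,270)). The stand face tilts 30° and the tool can't tilt, so I'll pivot the pin in the pads by pressing its shank against the rack's edge.

Request:
{"method": "arm_command", "body": {"plan": [[-1,0.02,0,0,0],[-1,0.025,0,0,0],[-1,0.025,0,0,0],[-1,0,0,0.02,0],[-1,0,0,0.02,0],[-1,0,0,0.0116,0],[-1,-0.008,0,0,0],[-1,-0.006,0,0,0],[-1,-0.006,0,0,0],[-1,-0.006,0,0,0],[-1,-0.006,0,0,0],[-1,-0.006,0,0,0],[-1,-0.006,0,0,0],[-1,-0.006,0,0,0],[-1,-0.005,0,0,0],[-1,-0.003,0,0,0],[-1,0,0,0,0]]}}

```text
clock: 6.9
eef_pos: [535.2, -275.2, 86.9]
eef_rot: [3.141, 0.0, -2.873]
wrist_force: [-3.4, 0.4, -1.3]
finger_gap: 16.0
finger_force: 15.0
```

```bash
cat > look.py <<'E'
import sys; from h import *
n,x0,x1,y0,y1,f,o=sys.argv[1:]; x0,x1,y0,y1=map(int,(x0,x1,y0,y1))
c=eyes.camera(n); np.savez(f"{o}_{n}.npz",**c); cv2.imwrite(f"pics/{o}.png",cv2.resize(c["img"][y0:y1,x0:x1],None,fx=float(f),fy=float(f)))
E
python3 look.py top 330 480 180 310 4 t2
```

```text
(no output)
```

View pics/t2.png

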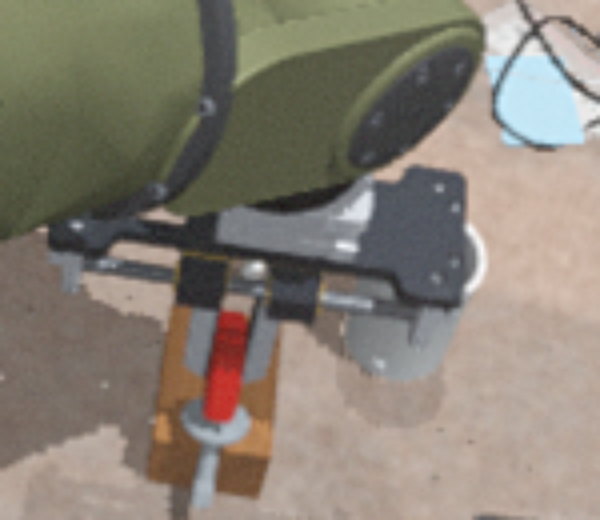

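The pin now leans in the jaws, with its foot at (203,490) off the rack's near side. Next I'll back off, lift and measure the tilt.

Request:
{"method": "arm_command", "body": {"plan": [[-1,0.015,0,0,0],[-1,0.02,0,0,0],[-1,0,0,-0.03,0],[-1,0,0,-0.04,0],[-1,0,0,-0.04,0],[-1,0,0,-0.033,0],[-1,0,0,0,0.165],[-1,0,0,0,0.165],[-1,0,0,0,0.165],[-1,0,0,0,0.165],[-1,0,0,0,0.165],[-1,0,0,0,0.165],[-1,0,0,0,0.165],[-1,0,0,0,0.165],[-1,0,0,0,0.165],[-1,0,0,0,0.165],[-1,0,0,0,0]]}}

```text
clock: 9.07
eef_pos: [500.8, -284.8, 230.1]
eef_rot: [3.141, 0.0, 1.761]
wrist_force: [0.7, 0.1, -1.0]
finger_gap: 15.8
finger_force: 15.0
```

```bash
python3 go.py 581 -48 215 1.757
```

```text
t 9.075 pos [ 500.7983 -284.8028  230.1096] rot [3.1407 0.0005 1.7605] gap 15.785323542411405 F [ 0.6661  0.1171 -0.9984] j6 -0.7706151808298316
tool shift [0.2174 0.1234 0.0151] roll 0.003542332432997952
```

Request:
{"method": "arm_command", "body": {"plan": [[-1,0.0272,0.0154,0,0],[-1,0.0272,0.0154,0,0],[-1,0.0272,0.0154,0,0],[-1,0.0272,0.0154,0,0],[-1,0.0272,0.0154,0,0],[-1,0.0272,0.0154,0,0],[-1,0.0272,0.0154,0,0],[-1,0.0272,0.0154,0,0.0035],[-1,0,0,0.015,0],[-1,0,0,0,0]]}}

```text
clock: 10.32
eef_pos: [580.5, -48.2, 213.4]
eef_rot: [-3.139, -0.001, 1.759]
wrist_force: [0.2, -0.2, -1.2]
finger_gap: 15.6
finger_force: 15.0
```

```bash
python3 go.py 581 -48 215 1.757; python3 look.py scene 230 430 150 330 3.3 s3; python3 look.py top 200 400 110 290 3.3 t3
python3 - <<'E'
import cv2,numpy as np
a=cv2.imread("pics/s3.png");b=cv2.imread("pics/t3.png")
h=np.hstack([a,b]); cv2.imwrite("pics/st3.png",cv2.resize(h,None,fx=.6,fy=.6))
E
```

```text
t 10.325 pos [580.5229 -48.2113 213.4307] rot [-3.1394 -0.0007  1.7585] gap 15.645873016228412 F [ 0.1807 -0.2327 -1.2053] j6 -0.33341364151440217
tool shift [ 0.0001  0.0005 -0.0016] roll 0.001545262908075884
```

View pics/st3.png

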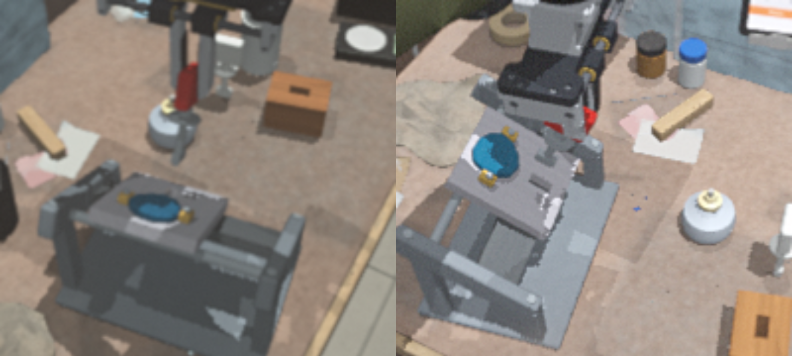

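Left half (scene): the pin leans up the slope, with its foot tip at about (178,160) above the slot. Right half (top): the slot is at (540,182) and the foot tip at about (545,160).

```bash
python3 - <<'E'
from h import *
G=np.array([580.5,-48.2,232.4]); yaw=1.757
X=np.array([np.cos(yaw),np.sin(yaw),0]);Y=np.array([-np.sin(yaw),np.cos(yaw),0]);Z=np.array([0,0,1.])
for n in("scene","top"):
    c=dict(np.load(f"{'s3' if n=='scene' else 't3'}_{n}.npz")); P,r=world(c); d=P-G
    x,y,z=d@X,d@Y,d@Z
    m=(c["z_map"]>0)&(np.abs(y)<18)&(z<-25)&(z>-95)&(np.abs(x+z*np.tan(np.radians(30)))<22)
    p=np.c_[x[m],y[m],z[m]]
    s=-p[:,2]*np.cos(.524)+p[:,0]*np.sin(.524)
    print(n,m.sum(), "max s",np.sort(s)[-5:])
    for a,b in((35,45),(45,60),(60,75),(75,95)):
        q=p[(s>a)&(s<b)]
        if len(q): print(a,b,len(q),"mean",q.mean(0),"range y",q[:,1].min(),q[:,1].max(),"s",s[(s>a)&(s<b)].mean())
    # edge-on silhouette: rays of pin pixels hit with plane y=0
    e=np.array(c["eye"]); t=((G-e)@Y)/(r@Y); Q=(e+r*t[...,None]-G)
    q=np.c_[(Q@X)[m],(Q@Z)[m]]; q=q[(np.hypot(*q.T)>45)&(np.hypot(*q.T)<76)]
    l=cv2.fitLine(q.astype(np.float32),cv2.DIST_HUBER,0,.01,.01).ravel(); print("tilt",np.degrees(np.arctan(-l[0]/l[1])),l)
E
```

```text
scene 208 max s [87.8736 89.8496 89.94   90.6309 91.8573]
35 45 99 mean [ 28.3122   0.3464 -29.6315] range y -17.720874050764692 14.675914935251889 s 39.82162529298455
45 60 23 mean [ 31.3349  -1.0082 -45.0148] range y -5.645501438617938 2.705601062608139 s 54.6532574685921
60 75 32 mean [ 37.0096  -0.6803 -56.5246] range y -5.705224673582888 3.6119296067487285 s 67.45804263014381
75 95 50 mean [ 45.2398  -0.3893 -68.4477] range y -6.4888109525770234 3.2494603255412255 s 81.89934989496986
tilt -39.398872 [  0.6347   0.7727  38.9385 -26.6592]
top 204 max s [89.159  89.2415 89.721  91.2175 91.4965]
35 45 110 mean [ 22.218    8.6161 -32.8418] range y -2.2483651874069923 17.846907340453185 s 39.551983416221
45 60 1 mean [ 30.6573   6.4476 -51.3041] range y 6.4476333214557915 6.4476333214557915 s 59.75964569449279
60 75 16 mean [ 33.7066   4.4448 -59.0263] range y 2.640565507139584 5.81716032982275 s 67.97142636922077
75 95 63 mean [ 39.5344   3.4338 -71.3294] range y -2.879592399755367 6.911296473541234 s 81.53966322138972
tilt -19.492449 [  0.3337   0.9427  29.8739 -45.3731]
```

Request:
{"method": "arm_command", "body": {"plan": [[-1,0.001,0.001,0.012,0],[-1,0.001,0.0005,0.014,0],[-1,0,0,0.012,0],[-1,0,0,0,0],[-1,0.002,0,0.0035,0],[-1,0.002,0,0.0035,0],[-1,0.002,0,0.0035,0],[-1,0.001,0,0.0017,0],[-1,0,0,0,0]]}}

```text
clock: 11.55
eef_pos: [581.1, -38.4, 164.6]
eef_rot: [-3.142, -0.0, 1.756]
wrist_force: [-0.4, 2.6, -1.1]
finger_gap: 15.9
finger_force: 15.0
```

```bash
python3 go.py 581 -42 168 1.757; python3 look.py scene 260 380 190 290 4.5 s4; python3 look.py top 220 340 140 240 4.5 t4
python3 - <<'E'
import cv2,numpy as np
a=cv2.imread("pics/s4.png");b=cv2.imread("pics/t4.png")
h=np.hstack([a,b]); cv2.imwrite("pics/st4.png",cv2.resize(h,None,fx=.73,fy=.73))
E
```

```text
t 11.55 pos [581.091  -38.3676 164.6016] rot [-3.1415 -0.0003  1.7565] gap 15.85920126794959 F [-0.4435  2.6171 -1.0964] j6 -0.3147139756581029
tool shift [-0.0036 -0.0008 -0.0034] roll -0.0005047607094503803
```

View pics/st4.png

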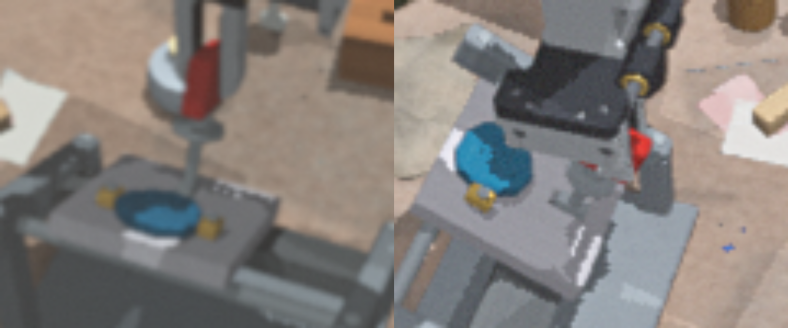

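Left: the foot is at about (192,190), at the slot. The small uphill force suggests the tip is in the mouth and touching its downhill edge. I'll nudge uphill and go deeper.

Request:
{"method": "arm_command", "body": {"plan": [[-1,0.002,0,0,0],[-1,0.0015,0,0.0026,0],[-1,0.0015,0,0.0026,0],[-1,0,0,0,0]]}}

```text
clock: 12.15
eef_pos: [580.0, -33.6, 159.1]
eef_rot: [-3.141, -0.0, 1.756]
wrist_force: [0.6, 0.0, -2.0]
finger_gap: 16.2
finger_force: 15.0
```

```bash
python3 go.py 581 -42 168 1.757
```

```text
t 12.15 pos [580.0405 -33.6083 159.1172] rot [-3.141  -0.0001  1.7564] gap 16.173860238034127 F [ 0.6119  0.0068 -2.0307] j6 -0.3064948699694756
tool shift [-0.0084 -0.0006 -0.0089] roll -0.0005586341294434582
```

Request:
{"method": "arm_command", "body": {"plan": [[-1,0.0013,0,0.0022,0],[-1,0.0013,0,0.0022,0],[-1,0,0,0,0]]}}

```text
clock: 12.52
eef_pos: [580.8, -32.6, 157.3]
eef_rot: [3.138, 0.003, 1.756]
wrist_force: [-1.5, -9.5, 12.6]
finger_gap: 16.0
finger_force: 15.0
```

Request:
{"method": "arm_command", "body": {"plan": [[-1,0.001,0,0.0017,0],[-1,0,0,0,0]]}}

```text
clock: 12.78
eef_pos: [580.8, -31.9, 156.0]
eef_rot: [3.137, 0.004, 1.756]
wrist_force: [-1.8, -11.3, 16.8]
finger_gap: 16.3
finger_force: 15.0
```

The bar is reached. I'll ease the press a little and slide toward the robot (tool −y) in small steps, watching for the force to fall.

Request:
{"method": "arm_command", "body": {"plan": [[-1,-0.0005,0,-0.0009,0],[-1,0,-0.0015,0,0],[-1,0,-0.0015,0,0],[-1,0,-0.0015,0,0],[-1,0,-0.0015,0,0]]}}

```text
clock: 13.4
eef_pos: [575.6, -32.5, 156.1]
eef_rot: [3.135, 0.003, 1.756]
wrist_force: [6.9, -3.2, 5.4]
finger_gap: 16.3
finger_force: 15.2
```

Request:
{"method": "arm_command", "body": {"plan": [[-1,0,-0.0015,0,0],[-1,0,-0.0015,0,0],[-1,0,-0.0015,0,0]]}}

```text
clock: 13.78
eef_pos: [569.2, -32.6, 154.2]
eef_rot: [-3.142, -0.0, 1.756]
wrist_force: [2.0, -0.0, -0.5]
finger_gap: 15.8
finger_force: 15.0
```

Request:
{"method": "arm_command", "body": {"plan": [[-1,0,-0.0015,0,0],[-1,0,-0.0015,0,0]]}}

```text
clock: 14.02
eef_pos: [566.3, -33.1, 154.2]
eef_rot: [3.141, -0.0, 1.756]
wrist_force: [4.3, 0.7, -2.7]
finger_gap: 16.0
finger_force: 15.0
```

Request:
{"method": "arm_command", "body": {"plan": [[-1,0.001,0,0.0017,0],[-1,0.001,0,0.0017,0],[-1,0,0,0,0]]}}

```text
clock: 14.4
eef_pos: [566.8, -32.0, 152.3]
eef_rot: [3.139, 0.002, 1.756]
wrist_force: [1.6, -5.3, 10.1]
finger_gap: 16.1
finger_force: 15.0
```

Request:
{"method": "arm_command", "body": {"plan": [[-1,0,0.001,0,0],[-1,0,0.001,0,0],[-1,0,0,0,0]]}}

```text
clock: 14.78
eef_pos: [568.1, -31.8, 152.0]
eef_rot: [3.141, 0.002, 1.756]
wrist_force: [-1.9, -8.1, 11.3]
finger_gap: 15.9
finger_force: 15.1
```

```bash
cat > red.py <<'E'
import sys; from h import *
def red(c,tcp):
    P,_=world(c); hsv=cv2.cvtColor(c["img"],cv2.COLOR_BGR2HSV)
    m=((hsv[...,0]<8)|(hsv[...,0]>172))&(hsv[...,1]>150)&(hsv[...,2]>70)&(c["z_map"]>0)
    G=np.array(tcp)+[0,0,19]; d=P-G; m&=np.linalg.norm(d,axis=2)<45
    yaw=1.757; F=(Ro.from_euler('z',yaw)*Ro.from_euler('y',-np.pi/6)).as_matrix()
    q=d[m]@F; print(m.sum(),"min",np.percentile(q,3,axis=0),"max",np.percentile(q,97,axis=0))
if __name__=="__main__":
    for n in("scene","top"):
        red(dict(np.load(("s4" if n=="scene" else "t4")+f"_{n}.npz")),[581.1,-38.4,164.6])
        c=eyes.camera(n); np.savez("n_"+n,**c); s=manip.read_state(); red(c,s["eef_pos"])
    print(s["eef_pos"],s["wrist_force"])
E
python3 red.py
```

```text
19 min [ -2.0521  -3.8746 -24.1719] max [28.3473  3.2304 13.1722]
9 min [ -5.6491  -4.0326 -20.3579] max [28.4952  4.1874 15.5255]
44 min [-13.8315  -2.9547   0.55  ] max [-1.0497  9.1366 12.8514]
64 min [-15.9155  -4.5747  -1.3744] max [ 0.344   9.9324 15.9933]
[568.0881 -31.8176 152.0382] [-1.6704 -6.3114 11.3778]
```

The handle has slipped about 3 mm in the pads, so the foot is still on the plain bar. I'll grip harder and keep sliding.

Request:
{"method": "arm_command", "body": {"plan": [[-1,0,-0.001,0,0],[-1,0,-0.0015,0,0],[-1,0,-0.0015,0,0],[-1,0,-0.0015,0,0]], "newtons": 35}}

```text
clock: 15.38
eef_pos: [564.8, -32.3, 152.5]
eef_rot: [3.135, 0.002, 1.755]
wrist_force: [13.7, -3.4, 5.1]
finger_gap: 16.0
finger_force: 35.3
```

Request:
{"method": "arm_command", "body": {"plan": [[-1,0,-0.0015,0,0],[-1,0,-0.0015,0,0]]}}

```text
clock: 15.62
eef_pos: [562.3, -32.9, 152.6]
eef_rot: [3.133, 0.003, 1.755]
wrist_force: [16.4, -3.8, 3.1]
finger_gap: 16.3
finger_force: 35.9
```

Request:
{"method": "arm_command", "body": {"plan": [[-1,0,-0.0015,0,0],[-1,0,-0.0015,0,0]]}}

```text
clock: 15.88
eef_pos: [559.6, -33.5, 152.8]
eef_rot: [3.133, 0.003, 1.755]
wrist_force: [17.1, -2.6, 3.4]
finger_gap: 17.2
finger_force: 36.5
```

Request:
{"method": "arm_command", "body": {"plan": [[-1,0,0.002,0,0],[-1,0,0.002,0,0],[-1,0,0,0,0]]}}

```text
clock: 16.25
eef_pos: [562.7, -33.0, 152.7]
eef_rot: [3.136, 0.003, 1.756]
wrist_force: [9.1, -5.5, 8.6]
finger_gap: 16.4
finger_force: 34.8
```

```bash
cat > edge.py <<'E'
from h import *
# carriage near-edge position along F y, face points: compare with the first picture
yaw=1.757; F=(Ro.from_euler('z',yaw)*Ro.from_euler('y',-np.pi/6)).as_matrix(); S=np.array([572.3,3.6,110.5])
def f(c,n):
    P,_=world(c); hsv=cv2.cvtColor(c["img"],cv2.COLOR_BGR2HSV); q=(P-S)@F
    blue=(hsv[...,0]>95)&(hsv[...,0]<108)&(hsv[...,1]>100)&(np.abs(q[...,0]-57)<40)&(np.abs(q[...,2]-8)<12)&(np.abs(q[...,1]-20)<70)
    y=(hsv[...,0]>12)&(hsv[...,0]<28)&(hsv[...,1]>110)&(np.abs(q[...,0]-57)<40)&(np.abs(q[...,2]-8)<12)&(np.abs(q[...,1]-20)<75)
    f=(np.abs(q[...,2])<3.5)&(np.abs(q[...,0]+10)<40)&(np.abs(q[...,1]-20)<85)&(hsv[...,1]<45)
    print(n,"blue y",blue.sum(),np.median(q[blue],0),"face y range",np.percentile(q[f][:,1],[1,99]),"brass",q[y][:,1].min() if y.any() else 0,q[y][:,1].max() if y.any() else 0)
for n in("scene","top"):
    f(dict(np.load(f"{n}0.npz")),n+"0"); c=eyes.camera(n); np.savez("n_"+n,**c); f(c,n+" now")
E
python3 edge.py
```

```text
scene0 blue y 241 [67.5932  1.1749 11.1948] face y range [-56.5859  52.4886] brass -36.540127498701395 34.961641383655504
scene now blue y 151 [74.4736 17.2257 10.7612] face y range [-44.7128  64.7267] brass -24.542952584094998 47.45744382811688
top0 blue y 366 [57.8822  5.4527  9.5872] face y range [-53.4572  55.7815] brass -34.3348807934153 39.09492872756412
top now blue y 187 [62.2992 27.2952  9.0764] face y range [-5.2793 68.4396] brass 39.50481772982162 52.2733973625076
```

The carriage has moved about 12.3 mm and is now blocked while the hand moved 18 mm, so the foot's tip is caught in the bar slot, against its near wall. I'll straighten back and press.

Request:
{"method": "arm_command", "body": {"plan": [[-1,0,0.002,0,0],[-1,0,0.002,0,0],[-1,0,0.0015,0,0],[-1,0,0,0,0]]}}

```text
clock: 16.85
eef_pos: [566.7, -32.1, 152.4]
eef_rot: [3.14, 0.002, 1.756]
wrist_force: [-0.4, -6.7, 11.7]
finger_gap: 15.9
finger_force: 35.0
```

Request:
{"method": "arm_command", "body": {"plan": [[-1,0.001,0,0.0017,0],[-1,0,0.001,0,0],[-1,0,0,0,0]]}}

```text
clock: 17.23
eef_pos: [567.5, -31.7, 151.9]
eef_rot: [3.139, 0.004, 1.756]
wrist_force: [-3.8, -11.3, 22.4]
finger_gap: 15.9
finger_force: 35.1
```

Request:
{"method": "arm_command", "body": {"plan": [[-1,0,0.001,0,0],[-1,0,0.001,0,0],[-1,0,0,0,0]]}}

```text
clock: 17.6
eef_pos: [569.0, -31.5, 151.6]
eef_rot: [3.141, 0.004, 1.756]
wrist_force: [-6.8, -13.0, 23.1]
finger_gap: 16.2
finger_force: 35.3
```

Request:
{"method": "arm_command", "body": {"plan": [[-1,-0.001,0,-0.0017,0],[-1,0,0.001,0,0],[-1,0,0.001,0,0],[-1,0,0,0,0]]}}

```text
clock: 18.1
eef_pos: [570.7, -30.1, 150.3]
eef_rot: [-3.14, -0.0, 1.757]
wrist_force: [-0.7, -0.4, -3.0]
finger_gap: 16.0
finger_force: 35.0
```

```bash
python3 edge.py; python3 red.py | sed -n '2p;4p;5p'
```

```text
scene0 blue y 241 [67.5932  1.1749 11.1948] face y range [-56.5859  52.4886] brass -36.540127498701395 34.961641383655504
scene now blue y 176 [73.4164 15.708  10.8308] face y range [-46.3449  63.1363] brass -26.676377507668562 46.05501247945298
top0 blue y 366 [57.8822  5.4527  9.5872] face y range [-53.4572  55.7815] brass -34.3348807934153 39.09492872756412
top now blue y 253 [59.6851 22.696   9.389 ] face y range [-13.5267  66.6883] brass 40.27464270313829 51.020025532502736
14 min [ -4.9849  -3.4838 -20.8091] max [27.6847  3.1354 15.4419]
64 min [-15.9781  -3.9674  -2.2296] max [ 0.2499  9.6431 15.5217]
[570.7175 -30.1308 150.5489] [-1.6843 -0.4522 -2.5229]
```

It dropped: the force is gone and the hand went lower. Now driving it down along the axis.

Request:
{"method": "arm_command", "body": {"plan": [[-1,0.0015,0,0.0026,0],[-1,0.0015,0,0.0026,0],[-1,0.0015,0,0.0026,0],[-1,0,0,0,0]]}}

```text
clock: 18.8
eef_pos: [570.1, -25.7, 142.8]
eef_rot: [-3.141, -0.0, 1.756]
wrist_force: [0.3, 0.4, -1.2]
finger_gap: 16.2
finger_force: 35.0
```

Request:
{"method": "arm_command", "body": {"plan": [[-1,0.002,0,0.0035,0],[-1,0.002,0,0.0035,0],[-1,0.002,0,0.0035,0],[-1,0.001,0,0.0017,0],[-1,0,0,0,0]]}}

```text
clock: 19.42
eef_pos: [568.8, -18.9, 130.7]
eef_rot: [-3.141, -0.0, 1.756]
wrist_force: [0.4, -0.7, -1.3]
finger_gap: 15.8
finger_force: 35.0
```

Request:
{"method": "arm_command", "body": {"plan": [[-1,0.0015,0,0.0026,0],[-1,0.0015,0,0.0026,0],[-1,0,0,0,0]]}}

```text
clock: 19.8
eef_pos: [570.2, -17.5, 128.6]
eef_rot: [3.136, 0.004, 1.756]
wrist_force: [1.3, -10.1, 18.8]
finger_gap: 15.9
finger_force: 35.0
```

Request:
{"method": "arm_command", "body": {"plan": [[-1,0.0015,0,0.0026,0],[-1,0,0,0,0]]}}

```text
clock: 20.05
eef_pos: [570.2, -16.5, 126.8]
eef_rot: [3.135, 0.005, 1.756]
wrist_force: [-0.4, -13.5, 23.3]
finger_gap: 16.1
finger_force: 35.0
```

```bash
python3 look.py scene 270 370 180 270 6 s6; python3 - <<'E'
from h import *
yaw=1.757; F=(Ro.from_euler('z',yaw)*Ro.from_euler('y',-np.pi/6)).as_matrix(); S=np.array([572.3,3.6,110.5])+10.5*F[:,1]
for n in("scene","top"):
    c=dict(np.load("s6_scene.npz")) if n=="scene" else eyes.camera("top")
    P,_=world(c); hsv=cv2.cvtColor(c["img"],cv2.COLOR_BGR2HSV); q=(P-S)@F
    m=((hsv[...,0]<8)|(hsv[...,0]>172))&(hsv[...,1]>150)&(hsv[...,2]>60)&(np.abs(q[...,0])<50)&(np.abs(q[...,1])<30)&(np.abs(q[...,2]-40)<35)
    f=(np.abs(q[...,2])<6)&(np.abs(q[...,0]+5)<35)&(np.abs(q[...,1])<50)&(hsv[...,1]<45)
    print(n,m.sum(),"red",np.percentile(q[m],[2,50,98],axis=0).tolist(),"face",np.median(q[f][:,2]))
    k=(np.abs(q[...,0])<30)&(np.abs(q[...,1])<19)&(q[...,2]>3)&(q[...,2]<20)&(hsv[...,1]<60)&~m
    print(" collar pts z",k.sum(),np.percentile(q[k][:,2],[5,25,50,75,95]) if k.any() else "")
E
```

```text
scene 22 red [[-3.048351049774138, -9.870219200620362, 22.456010756592498], [22.937992111381625, -7.639337948876085, 55.81348817531776], [27.828996811686025, 1.269203373602116, 65.04526562955913]] face 0.9503397275856833
 collar pts z 81 [ 3.9836  5.4734  6.1168  6.8581 12.9107]
top 63 red [[-15.719995446669238, -8.150493810947108, 39.50973353296993], [-8.752483132410216, 0.6942939932118685, 54.639634091206254], [2.3715042920593308, 5.629801611661746, 57.27490534251942]] face -0.6297909309060039
 collar pts z 48 [3.3262 3.8211 4.5354 5.6217 6.1276]
```

View pics/s6.png

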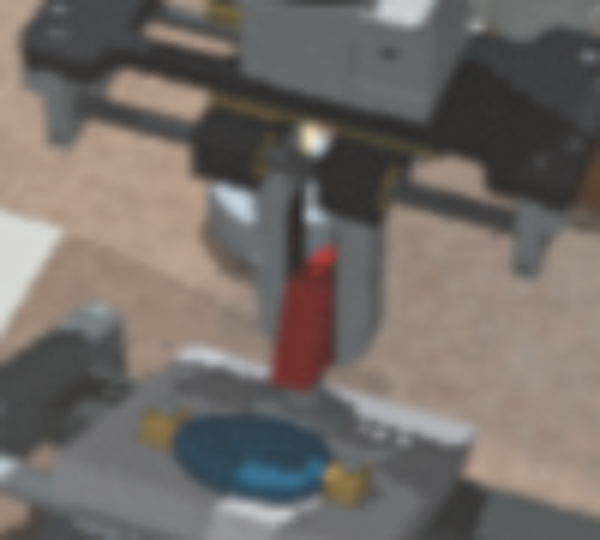

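The image shows the handle at (300,330) with its collar flat on the carriage. The handle's top is 56 mm off the face, as expected for fully home. Next: ease off, open slightly, re-grip lightly a little higher, then turn.

Request:
{"method": "arm_command", "body": {"plan": [[-1,-0.0012,0,-0.002,0],[-0.55,0,0,0,0],[-0.5,0,0,0,0],[-0.5,-0.002,0,-0.0035,0],[-0.5,-0.002,0,-0.0035,0],[-0.5,0,0,0,0]], "newtons": 6}}

```text
clock: 20.9
eef_pos: [569.1, -19.8, 132.4]
eef_rot: [3.141, 0.0, 1.756]
wrist_force: [-0.1, -0.2, 0.2]
finger_gap: 23.4
finger_force: 0.0
```

```bash
python3 edge.py|sed -n '2p;4p'; python3 red.py | sed -n '2p;4p;5p'; python3 - <<'E'
from cell import manip; print(manip.read_state()["finger_gap"])
E
```

```text
scene now blue y 163 [74.4869 13.2336 10.6774] face y range [-48.0271  61.433 ] brass -26.752744822101743 44.64315239439064
top now blue y 92 [65.0068 29.5787  8.9018] face y range [-32.8176  65.1285] brass 36.054369251507595 48.667831125777944
26 min [-12.3059  -6.4294 -22.5607] max [23.6147  1.2712 11.2587]
81 min [-20.0991  -4.5781 -10.5947] max [-0.0198  9.1147 11.1223]
[568.8729 -19.6173 131.9753] [ 0.0847 -0.0515 -0.3183]
23.711145873263053
```

Request:
{"method": "arm_command", "body": {"plan": [[-1,0.002,0,0,0],[-1,0,0,0,0],[-1,0,0,0,0.1],[-1,0,0,0,0.1],[-1,0,0,0,0.1],[-1,0,0,0,0.1],[-1,0,0,0,0.1]]}}

```text
clock: 21.98
eef_pos: [568.1, -18.0, 132.0]
eef_rot: [-3.141, 0.001, 1.253]
wrist_force: [-3.2, -2.2, 2.7]
finger_gap: 21.0
finger_force: 7.1
```

Request:
{"method": "arm_command", "body": {"plan": [[-1,0,0,0,0.1],[-1,0,0,0,0.1],[-1,0,0,0,0.1],[-1,0,0,0,0.1],[-1,0,0,0,0.1]]}}

```text
clock: 22.6
eef_pos: [568.2, -18.0, 132.2]
eef_rot: [-3.141, 0.001, 0.753]
wrist_force: [-2.6, -2.4, 3.6]
finger_gap: 25.6
finger_force: 7.3
```

Request:
{"method": "arm_command", "body": {"plan": [[-1,0,0,0,0.1],[-1,0,0,0,0.1],[-1,0,0,0,0.1],[-1,0,0,0,0.1],[-1,0,0,0,0.1],[-1,0,0,0,0.08],[-1,0,0,0,0]]}}

```text
clock: 23.48
eef_pos: [568.7, -18.0, 132.4]
eef_rot: [3.141, -0.0, 0.177]
wrist_force: [-0.1, -3.4, 2.7]
finger_gap: 28.9
finger_force: 6.6
```

```bash
cat > ang.py <<'E'
from h import *
yaw=1.757; F=(Ro.from_euler('z',yaw)*Ro.from_euler('y',-np.pi/6)).as_matrix(); S=np.array([572.3,3.6,110.5])+10.5*F[:,1]
for n in("scene","top"):
    c=eyes.camera(n)
    P,_=world(c); hsv=cv2.cvtColor(c["img"],cv2.COLOR_BGR2HSV); q=(P-S)@F
    m=((hsv[...,0]<8)|(hsv[...,0]>172))&(hsv[...,1]>150)&(hsv[...,2]>60)&(np.abs(q[...,0])<50)&(np.abs(q[...,1])<40)&(np.abs(q[...,2]-40)<35)
    p=q[m]; print(n,m.sum(),np.percentile(p,[2,50,98],axis=0).tolist(),"rect",cv2.minAreaRect(p[:,:2].astype(np.float32)))
    t=p[p[:,2]>p[:,2].max()-6]; print(" top rect",len(t),cv2.minAreaRect(t[:,:2].astype(np.float32)))
E
python3 ang.py
```

```text
scene 39 [[0.13945791736428576, 6.962277554669116, 24.257582684083463], [3.6290149500366944, 15.591432736205812, 41.097109516237296], [6.67647914339859, 19.771130085929894, 56.1356520116611]] rect ((3.250922203063965, 13.342672348022461), (6.459310531616211, 14.471040725708008), 8.179537773132324)
 top rect 9 ((3.7140538692474365, 13.603838920593262), (3.693032741546631, 14.651690483093262), 1.1101726293563843)
top 177 [[-9.34997886742869, -13.226634232814142, 24.037013960220722], [1.1360087487852795, 13.78718836546664, 53.57302261681803], [9.06733366752766, 24.604627014007473, 58.47390609674227]] rect ((1.6731271743774414, 4.456958770751953), (14.563916206359863, 44.36903762817383), 15.715752601623535)
 top rect 89 ((0.9664039015769958, 3.3106307983398438), (12.888345718383789, 42.34458541870117), 13.289258003234863)
```

The handle has turned to run across the slope. I'll open modestly, lift clear and check the angle.

Request:
{"method": "arm_command", "body": {"plan": [[-0.15,0,0,0,0],[-0.15,0,0,0,0],[-0.15,0,0,0,0],[-0.15,0,0,-0.01,0],[-0.15,0,0,-0.02,0],[-0.15,0,0,-0.03,0],[-0.15,0,0,-0.04,0],[-0.15,0,0,-0.04,0],[-0.15,0,0,0,0]]}}

```text
clock: 24.7
eef_pos: [569.4, -17.7, 275.9]
eef_rot: [3.14, -0.006, 0.176]
wrist_force: [0.1, -0.2, -0.0]
finger_gap: 39.8
finger_force: 0.0
```

```bash
python3 ang.py; python3 edge.py|sed -n '2p;4p'
```

```text
scene 237 [[-8.676791936239281, -21.35003273256901, 21.777746746515383], [-1.5638914885713966, 2.0182213989744198, 41.104448787055134], [2.269648476670428, 14.557425307151435, 57.07345256085333]] rect ((-3.6501760482788086, -3.6322364807128906), (13.305852890014648, 38.177364349365234), 5.760234355926514)
 top rect 59 ((-4.777162075042725, -3.586212158203125), (11.065181732177734, 37.86149597167969), 5.789737701416016)
top 202 [[-15.056168776204695, -20.672135166115005, 24.925437129444923], [-6.65975382228631, 6.701986970296379, 52.591122305122724], [-0.7180634698487128, 19.99999071548023, 56.96547847756623]] rect ((-7.838136672973633, -0.6294326782226562), (14.316152572631836, 43.8897705078125), 2.717639446258545)
 top rect 106 ((-8.197468757629395, -1.2865257263183594), (13.535984992980957, 42.61113739013672), 2.717639684677124)
scene now blue y 99 [69.4899 11.4679 10.6486] face y range [-50.4064  58.9475] brass -31.215089742168555 41.43678067018593
top now blue y 378 [57.9551 11.88    9.4005] face y range [-46.9113  62.6991] brass -28.23728615988648 46.299050166677716
```

```bash
python3 look.py top 190 480 120 320 2.7 fin
```

```text
(no output)
```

View pics/fin.png

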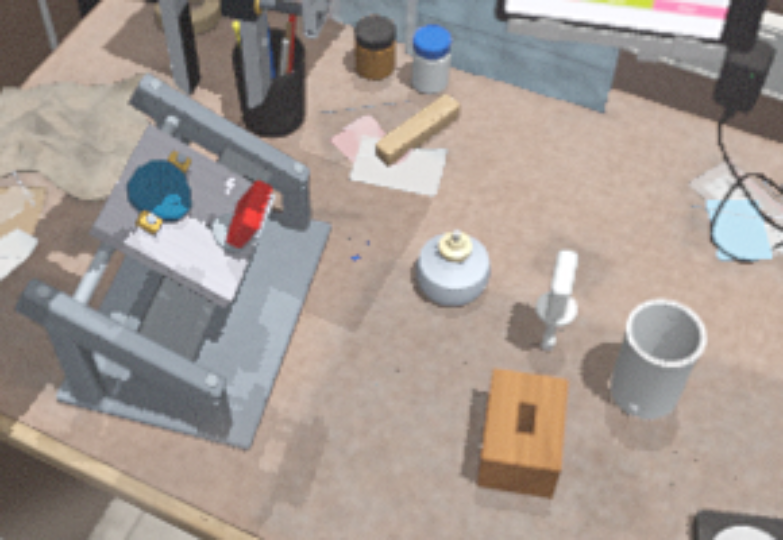

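The final view shows the handle at (250,215) turned across the slope with its collar on the plate. The beaker, burner and pot are where they started, and the gripper is clear. Handing in.

```bash
python3 -c "
from cell import ticket; print(ticket.sign_off())"
```

```text
the job is handed in; nothing more can be done
None
```

I locked the carriage and handed the job in: the pin is fully home, turned about 86° by the cameras, and released, with the beaker, burner and pot undisturbed, after about 25 s of robot time; the hand-in returned no verdict.

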